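# Take the crimson cylinder off the toy turntable and put it away in its well

### The job

Lift the crimson wooden cylinder off the freely spinning turntable and put it away standing upright in the empty round well of the block board; lower it into the well before you let go, do not drop it. Do not set the turntable whirling, and leave the blue tractor standing on it.

Things in the scene. Friction and masses are not known exactly. Their poses are not given: they have to be found in the camera images.
- crimson_cylinder: The crimson (dark red) upright wooden cylinder to put away, 44 mm in diameter, 80 mm tall, 55 to 115 g, on the turntable 85 mm from its centre. Origin: centre of its underside; z up. Being round, any grasp yaw will do. Neighbours (centres at least 105 mm away, order varies): a green cylinder of the same size, a yellow triangular block 60 mm long and 52 mm high, and the blue tractor.
- round_well (a point): The empty round well, 66 mm in diameter and 14 mm deep, in a pale wooden board 220 x 110 x 22 mm fixed to the bench. This point is the centre of its flat floor, 8 mm above the table; z up, x along the board's length towards its square well. 110 mm along +x a 45 mm turquoise cube stands in the square well, its top 53 mm above the table.
- turntable (a joint): Angle in rad (counterclockwise from above, no limit) of the turntable: a pale wooden disc 300 mm in diameter, 14 mm thick, its top 34 mm above the table, blue and yellow dots round the rim. Its bearing is almost frictionless, so a sideways push on it or on a toy standing on it makes it spin; it is at rest at the start.
- tractor: Blue toy tractor standing on the turntable, 80 mm long, 50 mm wide, 62 mm tall, 150 g; the origin is the centre of its underside, x towards its bonnet, z up. A bystander: it must stay standing on the turntable.

How it is judged:
On the way, in this order (a step that is already met when the one before it is completed fails the run):
1. the crimson cylinder is lifted in the gripper, its underside at least 40 mm above the turntable (height (world z) of crimson_cylinder above 0.074 m and contact force between the fingers and crimson_cylinder above 0.5 N), for 0.2 s.
2. the cylinder's foot is lowered into the round well (underside within 12 mm of its floor) while still held by the gripper (horizontal distance between crimson_cylinder and round_well below 0.016 m and z of crimson_cylinder in the frame of round_well below 0.012 m and contact force between the fingers and crimson_cylinder above 0.5 N), for 0.1 s.
At the end, for the whole second after the job is handed in: The crimson cylinder stands upright (within 7 degrees) on the floor of the round well (underside within 5 mm of it, axis within 16 mm of the well's centre), at rest and released; the blue tractor stands on the turntable, tilted less than 10 degrees; the turntable is turning slower than 2 rad/s (horizontal distance between crimson_cylinder and round_well below 0.016 m and z of crimson_cylinder in the frame of round_well below 0.005 m and angle between crimson_cylinder's own z axis and vertical below 0.12 rad and linear speed of crimson_cylinder below 0.02 m/s and contact force between the fingers and crimson_cylinder below 0.1 N and angle between tractor's own z axis and vertical below 0.17 rad and height (world z) of tractor between 0.029 and 0.045 m and velocity of joint turntable between -2 and 2 rad/s); the robot touches nothing.
It fails at once if the turntable is set whirling (faster than 2 rad/s) (velocity of joint turntable above 2 rad/s or velocity of joint turntable below -2 rad/s).
It fails at once if the blue tractor is knocked over or off the turntable (angle between tractor's own z axis and vertical above 0.5 rad or height (world z) of tractor below 0.024 m).
It also fails if it takes over 35 s, if anything falls off the work surface, if the arm or the gripper's body presses on something with over 40 N, if the wrist force passes 120 N, or if a joint passes its speed limit or range.

### The arm

A 6-joint arm with a two-finger parallel gripper is mounted at the origin on the work surface. World frame = base frame: x ahead of the robot, y to its left, z up, the work surface at z = 0. Lengths are in m, angles in rad, forces in N, time in s.
With the tool pointing down it reaches from about 0.4 to 0.825 m from the base axis. Payload 7 kg.
Tool frame: the origin (TCP) lies midway between the tips of the shut fingers; the grasp point (between the pads) lies 19 mm behind it (robot.pinch_z is the distance from the TCP to the grasp point, in m); z points along the fingers, y is the line along which they close (so a half turn about z gives the same grasp; the last joint's range is limited). The gripper opens to 88 mm and grips with 3 to 60 N. Pads are 19 mm wide; open, the fingers measure 130 mm over their backs; the gripper's body (78 mm by 193 mm) begins 47 mm behind the grasp point.
Start: joints at [1.478, 0.359, 0.012, 0, -1.224, -0.288], TCP at [0.251, 0.627, 0.227] pointing down, gripper open.
Joint ranges: [-3.07, 3.07], [-1.43, 2.12], [-1.02, 1.25], [-3.03, 1.67], [-3.05, -0], [-3.03, 3.03]. Speed limits (rad/s): [2.39, 2.39, 3.01, 3.14, 3.14, 3.14].

### API

Orientations are given as [roll, pitch, yaw] about the fixed x, y, z axes, in that order (R = Rz(yaw) Ry(pitch) Rx(roll)).
In Python, from plant import robot gives the robot as it stands. Calls block until the motion is done:
- robot.move_ptp(position, orientation): joint-space move of the TCP to a pose.
- robot.move_linear(position, rate=0.15, frame=None): straight line of the TCP; frame=None keeps the orientation; rate is the mean speed in m/s.
- robot.movej(angles): joint-space move.
- robot.ungrasp() and robot.clamp(force=None): open the fingers fully, or close them until they stop; force is the grip in N (None keeps the last).
- robot.pause(seconds).
- robot.solve_ik(position, orientation): joint angles nearest the present ones, or None.
- robot.get_image(name): name is "scene" or "top"; returns a dict with "pixels" (384x512x3 uint8, red, green, blue), "fx", "fy", "cx", "cy" (pixels), "origin" and "rotation" of the camera in the world. Camera axes: x right, y up, looking along -z (the intrinsics and any distortion apply to the point x, -y, -z); pixel columns grow to the right and rows downward; lengths in m; the calibration is good to about 2 mm. A picture is of the moment at which its call begins. There is no depth.
A pose or a line that the arm cannot do raises robot.MotionError and nothing moves.
- robot.sign_off(): hands the job in; it is judged then, once.
Readings, each from a call of its own:
- robot.get_time(): time.
- robot.get_joint_positions(): joint angles.
- robot.get_joint_velocities(): joint speeds.
- robot.get_joint_torque(): joint torques, N m.
- robot.get_position(): TCP position.
- robot.get_orientation(): TCP orientation.
- robot.get_wrist_force(): force on the tool from outside, world axes, zero at the start.
- robot.get_ft_torque(): the same for the moment, N m.
- robot.get_gripper_width(): opening from 0.0 (shut) to 1.0 (fully open).
- robot.get_grip_force(): force on a finger pad.
Only numpy, scipy, OpenCV 4.12 (cv2) and the standard library are available. Lean on these libraries where they do the work, as an engineer would, in place of code of your own. Each camera call takes 0.05 s, during which the arm holds its last target. There are 200 camera calls.

## Working session

There is one attempt and no reset: what is moved stays moved. The work goes in short steps, each a Python script; the robot and the scene stay as the last script left them, time stands still between calls to the robot, and variables do not carry over. Pictures are saved under pics/ and viewed, at most 10 in all, crops included, and the job is handed in when it is done.

```bash
mkdir -p pics
cat > h.py <<'E'
import numpy as np, cv2
from plant import robot
def ray(im,u,v):
    d=np.array([(u-im["cx"])/im["fx"],-(v-im["cy"])/im["fy"],-1.0])
    return np.array(im["origin"]),np.array(im["rotation"])@d
def plane(im,u,v,z):
    o,d=ray(im,u,v); return o+d*(z-o[2])/d[2]
def save(im,n): cv2.imwrite("pics/"+n,np.ascontiguousarray(im["pixels"][:,:,::-1]))
E
python3 - <<'E'
from h import *
for n in("top","scene"):
    im=robot.get_image(n); save(im,n+"1.png"); print({k:v for k,v in im.items() if k!="pixels"})
print(robot.get_orientation(),robot.get_time())
E
```

```text
{'fx': 354.8468025899982, 'fy': 354.8468025899982, 'cx': 257.7032595080681, 'cy': 197.05388871937294, 'origin': array([ 0.43065108, -0.04256947,  0.98629037]), 'rotation': array([ 0.14834941,  0.00385474, -1.57438119])}
{'fx': 473.6297458636547, 'fy': 473.6297458636547, 'cx': 252.41688548078048, 'cy': 186.30842676909307, 'origin': array([ 1.22503353, -0.08683607,  0.8687403 ]), 'rotation': array([0.68382474, 0.00487628, 1.4649412 ])}
[ 3.14008854e+00 -1.47720043e-04 -3.80908326e-01] 0.1
```

View pics/top1.png

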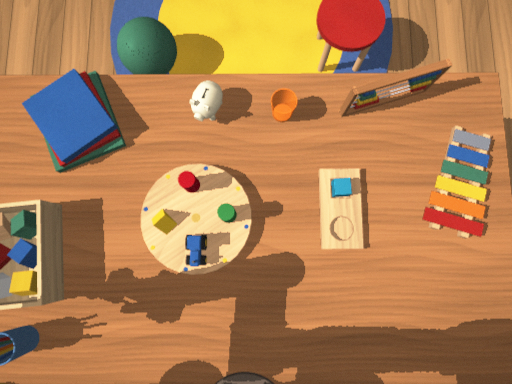

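View pics/scene1.png

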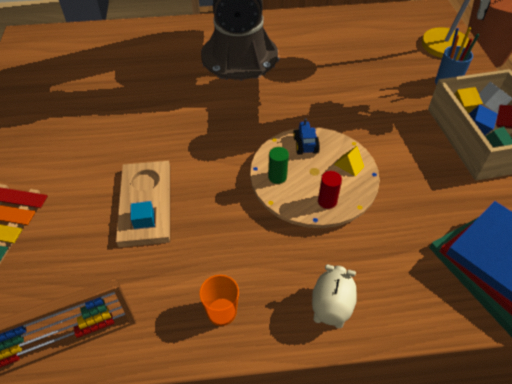

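The top view shows the crimson cylinder at about (188,181) and the turntable at (196,218). The round well is at (343,228), and the cube sits in the board at (341,187). The scene view shows the cylinder at (329,190) and the well at (146,180).

```bash
cat >> h.py <<'E'
from scipy.spatial.transform import Rotation as Ro
_g=robot.get_image
def img(n):
    im=_g(n); im["rotation"]=Ro.from_euler("xyz",im["rotation"]).as_matrix(); return im
def blob(im,lo,hi,box):
    hsv=cv2.cvtColor(np.ascontiguousarray(im["pixels"]),cv2.COLOR_RGB2HSV)
    m=np.zeros(hsv.shape[:2],np.uint8); x0,y0,x1,y1=box
    m[y0:y1,x0:x1]=cv2.inRange(hsv,lo,hi)[y0:y1,x0:x1]
    if lo[0]==0 and hi[0]<12: m[y0:y1,x0:x1]|=cv2.inRange(hsv,(168,)+lo[1:],(180,)+hi[1:])[y0:y1,x0:x1]
    n,l,s,c=cv2.connectedComponentsWithStats(m); k=1+np.argmax(s[1:,4])
    return c[k],s[k],(l==k).astype(np.uint8)
def tri(a,ua,b,ub):
    o1,d1=ray(a,*ua);o2,d2=ray(b,*ub)
    s=np.linalg.lstsq(np.c_[d1,-d2],o2-o1,rcond=None)[0]
    p,q=o1+d1*s[0],o2+d2*s[1]; return (p+q)/2,np.linalg.norm(p-q)
E
python3 - <<'E'
from h import *
t,s=img("top"),img("scene")
R=((0,170,60),(7,255,255)); 
def both(nm,c,bt,bs,z):
    a,b=blob(t,*c,bt),blob(s,*c,bs)
    print(nm,plane(t,*a[0],z).round(4),plane(s,*b[0],z).round(4),tri(t,a[0],s,b[0]),a[1],b[1])
both("red",R,(170,165,205,200),(310,165,350,215),.074)
both("green",((50,100,40),(85,255,255)),(210,195,245,230),(260,140,295,190),.074)
both("blue tractor",((105,120,40),(125,255,255)),(180,230,210,268),(292,118,325,158),.06)
both("yellow",((22,190,100),(32,255,255)),(150,205,178,237),(335,144,365,176),.055)
both("cube",((90,120,60),(104,255,255)),(325,170,358,203),(125,195,160,232),.04)
for n,im,bx in(("t",t,(305,155,380,260)),("s",s,(105,150,185,255))):
    x0,y0,x1,y1=bx
    c=np.ascontiguousarray(im["pixels"][y0:y1,x0:x1,::-1])
    cv2.imwrite("pics/b_%s.png"%n,cv2.resize(c,None,fx=5.5,fy=5.5,interpolation=cv2.INTER_CUBIC))
# turntable centre from yellow-dot/disc ellipse
hsv=cv2.cvtColor(np.ascontiguousarray(t["pixels"]),cv2.COLOR_RGB2HSV)
print(hsv[210,250],hsv[250,165],hsv[190,250],hsv[250,160],hsv[215,325],hsv[178,325],hsv[280,400])
E
```

```text
red [0.6093 0.1415 0.074 ] [0.6057 0.1434 0.074 ] (array([0.60865229, 0.14155028, 0.07765986]), np.float64(0.001567350702633244)) [178 171  22  21 313] [318 170  24  39 631]
green [0.5269 0.0411 0.074 ] [0.5235 0.0422 0.074 ] (array([0.52655791, 0.04121754, 0.07741722]), np.float64(0.0008970855108701161)) [218 204  18  18 255] [269 147  20  36 558]
blue tractor [0.4341 0.1254 0.06  ] [0.428  0.1264 0.06  ] (array([0.4341254 , 0.12451157, 0.06622353]), np.float64(0.0005343409605504242)) [187 235  14  31 356] [299 122  18  30 328]
yellow [0.5052 0.2083 0.055 ] [0.518  0.2158 0.055 ] (array([0.50676657, 0.21631816, 0.04149732]), np.float64(0.00842955058356426)) [153 210  23  24 302] [336 146  28  30 445]
cube [ 0.5989 -0.2649  0.04  ] [ 0.6049 -0.2644  0.04  ] (array([ 0.60001673, -0.26610751,  0.03357414]), np.float64(0.0005751783376394522)) [332 178  20  19 321] [131 202  23  26 540]
[ 15 117 164] [ 21  91 252] [ 13 143 128] [ 19  95 249] [ 21  88 252] [ 21  92 252] [ 13 154 208]
```

View pics/b_t.png

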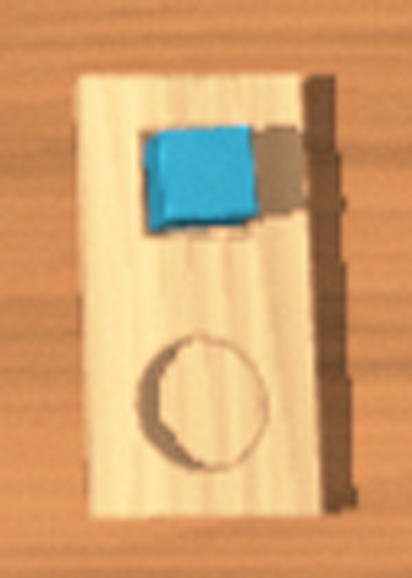

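View pics/b_s.png

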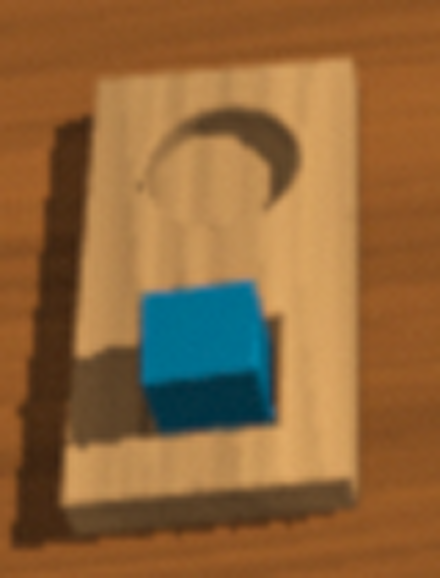

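The board crops show the well rim centred at about (203,402) in the top crop. The board corners and cube are also clear. I'll cross-check the well position from the corners and the rim in both views.

Run:
```python
from h import *
t,s=img("top"),img("scene")
def P(im,off,uv,z): return plane(im,(uv[0]+.5)/5.5-.5+off[0],(uv[1]+.5)/5.5-.5+off[1],z)
for im,off,cs,w in((t,(305,155),[(77,75),(302,75),(322,515),(90,517)],[(203,402)]),
                 (s,(105,150),[(65,503),(355,482),(353,60),(98,78)],[])):
    C=np.array([P(im,off,c,.022) for c in cs]); print(C.round(4)[:,:2], "c",C.mean(0).round(4), [np.linalg.norm(C[i]-C[i-1]).round(4) for i in range(4)])
    # +x side = larger world x pair
    o=C[np.argsort(-C[:,0])]; d=o[:2].mean(0)-o[2:].mean(0); d/=np.linalg.norm(d)
    print("axis",d.round(3),"well",(C.mean(0)-.055*d).round(4))
    for q in w: print("rim",P(im,off,q,.022).round(4))
for im,p in((t,(196,217.5)),):
    print("dot",plane(im,*p,.034))
hsv=cv2.cvtColor(np.ascontiguousarray(t["pixels"]),cv2.COLOR_RGB2HSV)
m=cv2.inRange(hsv,(16,40,150),(30,125,255)); m[:,:130]=0;m[:,262:]=0;m[:155]=0;m[285:]=0
c=max(cv2.findContours(m,0,2)[0],key=cv2.contourArea); e=cv2.fitEllipse(cv2.convexHull(c)); print(e,plane(t,*e[0],.034))
for y in(0.1,):pass
```

```text
[[ 0.6551 -0.2089]
 [ 0.6546 -0.3225]
 [ 0.4346 -0.3221]
 [ 0.434  -0.2089]] c [ 0.5446 -0.2656  0.022 ] [np.float64(0.2211), np.float64(0.1136), np.float64(0.22), np.float64(0.1133)]
axis [ 1.    -0.001  0.   ] well [ 0.4896 -0.2655  0.022 ]
rim [ 0.4899 -0.2662  0.022 ]
[[ 0.6551 -0.3192]
 [ 0.6576 -0.2085]
 [ 0.4362 -0.2104]
 [ 0.4346 -0.3213]] c [ 0.5459 -0.2648  0.022 ] [np.float64(0.2205), np.float64(0.1108), np.float64(0.2214), np.float64(0.1109)]
axis [ 1.     0.009 -0.   ] well [ 0.4909 -0.2653  0.022 ]
dot [0.51801826 0.12690385 0.034     ]
((195.26861572265625, 218.07736206054688), (107.67960357666016, 111.91839599609375), 59.21488952636719) [0.51646805 0.12883922 0.034     ]
```

Run:
```python
from h import *
t,s=img("top"),img("scene")
R=((0,170,60),(7,255,255))
a,b=blob(t,*R,(170,165,205,200)),blob(s,*R,(310,165,350,215))
x,y,w,h,_=a[1]; u=a[0][0]
p=plane(t,u,y-.5,.114)[0]-.022; q=plane(t,u,y+h-.5,.034)[0]+.022
x,y,w,h,_=b[1]; u=b[0][0]
r=plane(s,u,y-.5,.114)[0]+.022; v=plane(s,u,y+h-.5,.034)[0]-.022
print(p,q,r,v)
m=a[2]*255; cs=(t["pixels"][165:200,170:205].astype(int)); print(cs[:,18])
c=np.array([.5*np.mean([p,q])+.5*np.mean([r,v]),.1418]); cen=np.array([.5175,.1275])
d=c-cen; yaw=np.arctan2(d[1],d[0])-np.pi/2; print(c,np.linalg.norm(d),yaw)
for z in(.2,.072): print(robot.solve_ik([c[0],c[1],z],[np.pi,0,yaw]))
for y in(0,-np.pi,-np.pi/2): print(robot.solve_ik([.49,-.2655,.045],[np.pi,0,y]))
```

```text
0.6072888718878298 0.6110504161005559 0.6073691663194184 0.6069968656455926
[[247 212 150]
 [247 211 150]
 [247 212 151]
 [246 211 150]
 [245 208 146]
 [243 187 134]
 [229 118  90]
 [213  27  39]
 [213  25  38]
 [215  29  42]
 [213  28  39]
 [213  30  42]
 [211  25  40]
 [215  32  45]
 [215  32  43]
 [216  29  45]
 [214  31  44]
 [216  31  44]
 [218  34  47]
 [215  28  41]
 [217  30  46]
 [216  29  44]
 [178  28  37]
 [ 91   3  13]
 [101   5  12]
 [115  12  24]
 [159  69  55]
 [240 183 130]
 [253 232 169]
 [253 230 168]
 [253 230 169]
 [253 228 166]
 [252 225 164]
 [252 224 161]
 [252 226 164]]
[0.60817633 0.1418    ] 0.09179698698844092 -1.4143807671913187
[ 0.54124112  0.29414752 -0.14359956  0.         -1.13304924 -0.38482556]
[ 0.54124112  0.4119561  -0.29191234  0.         -0.8669279  -0.38482556]
[-1.45215058e-01  3.53515382e-01 -4.70279357e-01  4.44089210e-16
 -7.47001588e-01  1.71601139e+00]
[-1.45215058e-01  3.53515382e-01 -4.70279357e-01 -4.44089210e-16
 -7.47001588e-01 -1.42558127e+00]
[-0.14521506  0.35351538 -0.47027936  0.         -0.74700159  0.14521506]
```

Run:
```python
from h import *
o=[np.pi,0,-1.414]; x,y=.6075,.1417
robot.move_ptp([x,y,.2],o); print(robot.get_time())
robot.move_linear([x,y,.072],rate=.1); robot.pause(.2)
t=img("top");
robot.clamp(15); robot.pause(.2)
print(robot.get_gripper_width(),robot.get_grip_force(),robot.get_wrist_force(),robot.get_position())
robot.move_linear([x,y,.2],rate=.08); robot.pause(.3)
print(robot.get_time(),robot.get_grip_force(),robot.get_gripper_width(),robot.get_position())
save(img("scene"),"s2.png")
```

```text
2.5583
0.49751378402428337 15.000023245811462 [ 0.03252916 -0.78728153  0.07829227] [0.607508   0.14171618 0.07197491]
7.2667 14.999883323907852 0.4999579708801951 [0.60746914 0.14169956 0.19985643]
```

View pics/s2.png

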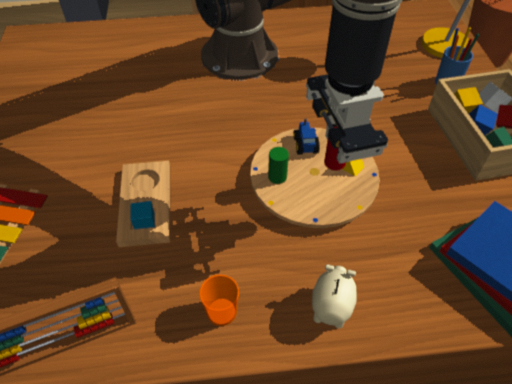

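The cylinder is held at about (335,158) in the scene view, and the table and other toys are undisturbed. Next I carry it over the well and check there.

Run:
```python
from h import *
o=[np.pi,0,-np.pi]
robot.move_ptp([.49,-.2655,.2],o)
robot.move_linear([.49,-.2655,.08],rate=.1); robot.pause(.3)
print(robot.get_time(),robot.get_grip_force(),robot.get_wrist_force(),robot.get_position())
im=img("scene"); c=np.ascontiguousarray(im["pixels"][60:260,60:260]); cv2.imwrite("pics/s3.png",cv2.resize(c[:,:,::-1],None,fx=3,fy=3))
b=blob(im,(0,150,40),(7,255,255),(110,100,200,200)); print(b[0],b[1])
x,y,w,h,_=b[1]; print(plane(im,x-.5+w/2,y+h-.5,.042))
```

```text
10.5333 14.999912828207016 [ 0.27501663  0.60739722 -0.95797656] [ 0.49012353 -0.2655465   0.08032727]
[139.21663778 164.05372617] [126 149  27  32 577]
[ 0.50927739 -0.27466832  0.042     ]
```

View pics/s3.png

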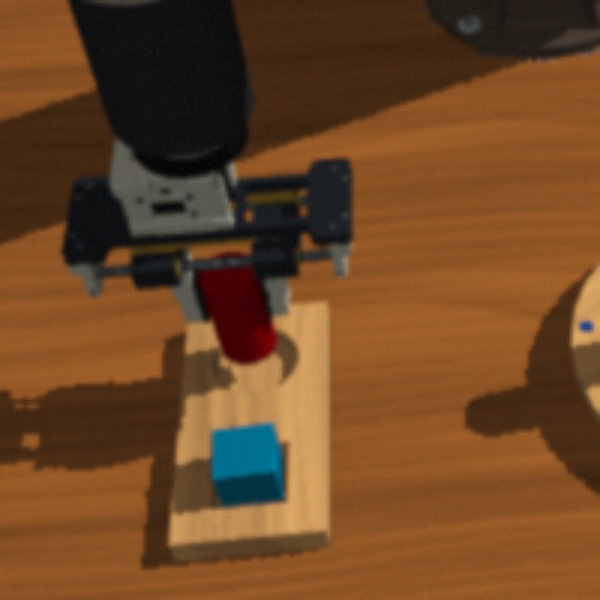

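The cylinder hangs above the well in the crop, with its foot at about (247,355), and it leans slightly in the image. I'll compare that lean with the projection of a true vertical.

```bash
cat >> h.py <<'E'
def proj(im,p):
    c=im["rotation"].T@(np.array(p)-im["origin"]); return np.array([im["cx"]-im["fx"]*c[0]/c[2],im["cy"]+im["fy"]*c[1]/c[2]])
E
python3 - <<'E'
from h import *
im=img("scene"); b=blob(im,(0,150,40),(7,255,255),(110,100,200,200))
m=b[2]
for v in range(150,182,3):
    xs=np.where(m[v])[0]; print(v,xs.min(),xs.max(),(xs.min()+xs.max())/2)
for z in(.042,.06,.08,.1,.122): print(z,proj(im,[.49,-.2655,z]),proj(im,[.512,-.2655,z]))
E
```

```text
150 127 144 135.5
153 126 145 135.5
156 127 146 136.5
159 128 147 137.5
162 129 148 138.5
165 130 149 139.5
168 132 150 141.0
171 133 151 142.0
174 134 152 143.0
177 135 150 142.5
180 139 144 141.5
0.042 [143.39082232 173.78532413] [143.01332069 181.07339818]
0.06 [141.94071591 168.62560028] [141.53941277 175.94218421]
0.08 [140.28480569 162.73359166] [139.85572396 170.08064605]
0.1 [138.57984278 156.66704527] [138.12149176 164.04314781]
0.122 [136.64508326 149.78284369] [136.15269681 157.18905062]
```

The lean matches perspective to within about 2.5°, and the foot is where expected. Lowering it now.

Run:
```python
from h import *
f0=robot.get_wrist_force()[2]
for z in (.05,.048,.047,.046,.045,.044):
    robot.move_linear([.49,-.2655,z],rate=.06 if z==.05 else .02); robot.pause(.05)
    f=robot.get_wrist_force(); print(z,robot.get_position().round(4),f.round(2),round(robot.get_grip_force(),1))
    if abs(f[2]-f0)>3: break
robot.pause(.3); print(robot.get_time())
```

```text
0.05 [ 0.4902 -0.2656  0.0501] [ 0.75 -0.37 -0.88] 15.0
0.048 [ 0.4901 -0.2655  0.0482] [ 0.27  0.13 -0.9 ] 15.0
0.047 [ 0.49   -0.2655  0.047 ] [ 0.54 -0.37 -0.37] 15.0
0.046 [ 0.49   -0.2655  0.046 ] [ 0.03 -0.44 -0.66] 15.0
0.045 [ 0.4901 -0.2656  0.0459] [-3.72  2.61  8.54] 15.0
12.8333
```

Contact came at the predicted floor height, so I release and retreat.

Run:
```python
from h import *
robot.ungrasp(); robot.pause(.3)
robot.move_linear([.49,-.2655,.2],rate=.08)
robot.move_ptp([.45,.45,.3],[np.pi,0,-1]); robot.pause(.3)
im=img("scene"); c=np.ascontiguousarray(im["pixels"][90:260,80:400]); cv2.imwrite("pics/s4.png",cv2.resize(c[:,:,::-1],None,fx=2.4,fy=2.4))
b=blob(im,(0,150,40),(7,255,255),(110,100,200,220)); print(b[0],b[1],proj(im,[.49,-.2655,.048]),proj(im,[.512,-.2655,.008]),robot.get_time())
```

```text
[141.8021148  171.53927492] [129 154  26  37 662] [142.91158985 172.08013395] [145.69573786 190.41187599] 19.0333
```

View pics/s4.png

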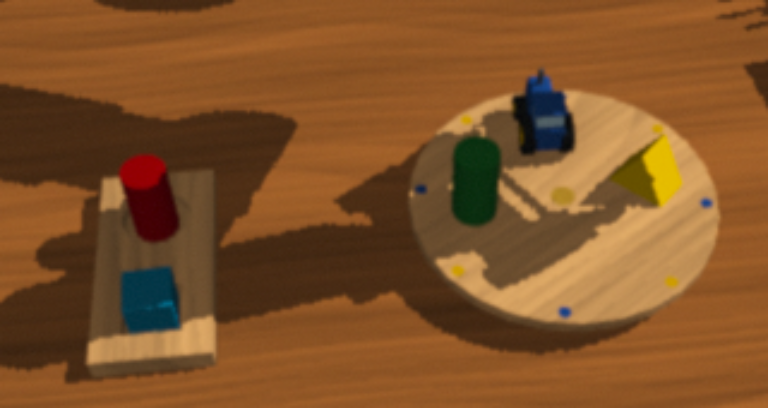

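The crimson cylinder stands upright in the well, from (145,165) to (155,235) in the crop. The tractor is standing on the turntable at (545,115), and the turntable is at rest.

```bash
python3 -c "
from plant import robot
print(robot.sign_off())"
```

```text
the job is handed in; nothing more can be done
None
```

I put the crimson cylinder upright in the round well, lowered to the floor before release, with the tractor still standing and the turntable at rest, and handed the job in at about 19 s; the sign-off returned no verdict.

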